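# Check the strip feeder's throat with the right feeler blade

## Task

Three feeler gauges lie on the bench beside a small strip feeder. Take the one whose blade fits the feeder's throat with a light drag (neither passing loose under the sprung shoe nor too thick to enter), slide it blade first, straight and level, into the front of the throat until its handle comes up to the feeder's bed, and leave it standing there with the shoe pressing on it. Do not disturb the other two gauges.

Things in the scene. Friction and masses are not known exactly. Their poses are not given: they have to be found in the camera images.
- shoe: Sprung shoe of fixed strip feeder (70 mm high, 62 clear between cheeks). Origin: feeder centre on the bench (rises with the shoe); +x into the throat, z up. Bed: 12 high, front edge x=-46, bevelled. Shoe: flat from x=-22, rests 6 over the bed, lip flares up to 18 over it at x=-40; a blade lifts it at most 7 (2 N down, 5 N up; drag to 12 N). Home: handle meets the bed's edge, gauge at x=-86, z=0.
- feeler_one: Feeler gauge: grey handle block 80 mm long (x), 24 wide, 36 high, one dark rivet on top; steel blade 30 wide, 4 thick, juts 60 out of its +x end (nose at x=+100), underside 13 above the handle's underside. Origin: centre of the handle's underside, +x to the nose, z up. Too thin: passes loose. 120 g; grip across the handle.
- feeler_two: Feeler gauge: grey handle block 80 mm long (x), 24 wide, 36 high, two dark rivets on top; steel blade 30 wide, 8 thick, juts 60 out of its +x end (nose at x=+100), underside 13 above the handle's underside, top sloping down 5 in the last 24. Origin: centre of the handle's underside, +x to the nose, z up. The one that fits with a light drag. 120 g; grip across the handle.
- feeler_three: Feeler gauge: grey handle block 80 mm long (x), 24 wide, 36 high, three dark rivets on top; steel blade 30 wide, 15 thick, juts 60 out of its +x end (nose at x=+100), underside 13 above the handle's underside, top sloping down 5 in the last 24. Origin: centre of the handle's underside, +x to the nose, z up. Too thick to enter. 120 g; grip across the handle.

How it is judged:
By the outcome, as a careful person would: the job done as asked, in the order asked, and still so for the second after the job is handed in, with the robot touching nothing.
It also fails if it takes over 35 s, if anything falls off the work surface, if the arm or the gripper's body presses on something with over 40 N, if the wrist force passes 120 N, or if a joint passes its speed limit or range.

## Robot

A 6-joint arm with a two-finger parallel gripper is mounted at the origin on a cart in front of the work surface, level with it; the furniture and walls round the work are solid. World frame = base frame: x ahead of the robot, y to its left, z up, the work surface at z = 0. Lengths are in mm, angles in rad, forces in N, time in s.
With the tool pointing down it reaches from about 350 to 875 mm from the base axis. Payload 4.2 kg.
Tool frame: the origin (TCP) lies at the very end of the fingers, on their centre line; the grasp point (between the pads) lies 19 mm behind it; y points along the fingers, z is the direction in which the jaws open and shut, and the axes are right-handed (so a half turn about y gives the same grasp; the last joint's range is limited). The gripper opens to 85 mm and grips with 20 to 120 N. Pads are 22 mm wide; open, the fingers measure 114 mm over their backs; the gripper's body (76 mm by 85 mm) begins 54 mm behind the grasp point. The pads swing forward as they close: fully open they stand 13 mm farther back than shut.
Start: joints at [-0.922, 0.385, 0.008, 0, -1.194, -0.259], TCP at [237.515, -578.088, 231.312] pointing down, gripper open.
Joint ranges: [-3.14, 3.14], [-1.21, 2.06], [-1.07, 1.41], [-3.16, 2.05], [-2.99, -0.16], [-3.1, 3.1]. Speed limits (rad/s): [2.79, 2.79, 3.14, 3.14, 3.14, 3.14].

## Interface

Orientations are given as a unit quaternion [x, y, z, w].
In Python, from bench import arm gives the robot as it stands.
- The arm moves only by the shell command python3 -m creep 'ROWS'. ROWS is JSON, a list of rows, each an object with "delta_pos": the shift along the tool's x, y, z in mm, a list of three; "rot": the turn, a rotation vector about the tool's x, y, z in rad, a list of three; "jaw": the finger opening in mm, from 0 to 85.4. A call has exactly 10 rows; each row shifts and turns the commanded pose from where the row before left it, along the tool's axes as they then stand; what a row does not reach is not made up. A row lasts 1/12 s, in which the tool goes at most 41.7 mm and 7.16 degrees, less where a joint would pass 70% of its speed; a pose out of reach is approached as far as the arm can. A call is refused whole if a number of a shift passes 41.7 or a number of a turn 0.125, either way. A call with a gripper value outside its range is refused whole. The fingers move at their own pace and stop on an object; the grip force is fixed at half the most. Time passes only in rows, so rows that do not move let the fingers close, or fill a call up. It gives the time, the measured TCP pose, the force and the opening at its end, in the units of the state.
- arm.read_state(): the state, without advancing time (a new reading comes with each control period).
- arm.get_image(name): name is "scene" or "top" or "wrist"; returns the picture (400x640x3 uint8, red, green, blue); there is no depth.
- arm.calibration(name): a dict with "intrinsics" (3x3 intrinsics, pixels), "R" (3x3) and "t" (3): a world point X has camera coordinates R X + t. Camera axes: x right, y down, z forward; pixel columns grow to the right and rows downward; lengths in mm; the calibration is good to about 2 mm. A picture is of the moment at which its call begins: read the wrist's pose just before it. calibration takes no time and is no camera call; for the wrist camera it gives the pose at the moment of the call.
- arm.job_done(): hands the job in, once; it reports no verdict.
Trained networks look in the newest picture that a camera, given by its name, has taken for a name from the list of things; names that differ only in an ending like _2 or _b are one class to them, and where a whole thing is asked for, a point or a joint stands for the part that bears it (a point fixed in the world has none). Each returns a list of dicts, best first, with "p" (0 to 1); they miss things now and then, are a little off and sometimes report something else, mostly with a low value. They report only what shows in the picture. A call takes as long as a camera call.
- arm.find_in(camera, target): "location" ([column, row] in pixels, amid what is visible of it).
- arm.masks_of(camera, target): "pixels" (400x640 bool, what is visible of it) and "location" ([column, row] in pixels, amid what is visible of it).
The state is a dict: "clock": time; "joints": joint angles; "joint_vel": joint speeds; "joint_efforts": joint torques, N m; "position": TCP position; "ee_rot": TCP orientation; "contact_force": force on the tool from outside, world axes, zero at the start; "wrist_torque": the same for the moment, N m; "gripper_width": finger opening in mm.
Only numpy, scipy, OpenCV 4.12 (cv2) and the standard library are available. Lean on these libraries where they do the work, as an engineer would, in place of code of your own. Each camera call takes 0.05 s, during which the arm holds its last target. There are 200 camera calls.

## Working session

There is one attempt and no reset: what is moved stays moved. The work goes in short steps, Python scripts to look and compute and a shell command to move; the robot and the scene stay as the last step left them, time stands still between calls to the robot, and variables do not carry over. Pictures are saved under pics/ and viewed, about 8 in all and at most 12, crops included, and the job is handed in when it is done.

```bash
mkdir -p pics; python3 - <<'E'
from bench import arm
import cv2,numpy as np
s=arm.read_state();print(s['clock'],s['position'],s['ee_rot'],s['gripper_width'])
for c in ['scene','top']:
    im=arm.get_image(c);cv2.imwrite(f'pics/{c}0.png',im[:,:,::-1])
    k=arm.calibration(c);print(c,k)
    for n in ['shoe','feeler_one','feeler_two','feeler_three']:
        print(n,[(np.round(d['location']),round(d['p'],2)) for d in arm.find_in(c,n)][:4])
a=cv2.imread('pics/scene0.png');b=cv2.imread('pics/top0.png')
cv2.imwrite('pics/both.png',cv2.resize(np.vstack([a,b]),(480,600)))
E
```

```text
0.0 [ 237.30127434 -577.57249367  230.20784935] [-0.69298387 -0.13669427  0.13704186  0.69448366] 85.45825667576622
scene {'intrinsics': array([[452.26864064,   0.        , 320.93389045],
       [  0.        , 452.26864064, 208.2983672 ],
       [  0.        ,   0.        ,   1.        ]]), 'R': array([[-0.85146926, -0.52428754, -0.01107613],
       [-0.25869121,  0.43831261, -0.86079087],
       [ 0.45615673, -0.73007166, -0.50883829]]), 't': array([664.55352998,  21.55771531, 934.68960664])}
shoe [(array([288., 179.]), 0.58)]
feeler_one [(array([381., 237.]), 0.92)]
feeler_two [(array([318., 255.]), 0.62)]
feeler_three [(array([417., 218.]), 0.72)]
top {'intrinsics': array([[369.92462009,   0.        , 322.85050583],
       [  0.        , 369.92462009, 203.55421116],
       [  0.        ,   0.        ,   1.        ]]), 'R': array([[-0.0171429 , -0.99952824, -0.02548381],
       [-0.98373742,  0.02141877, -0.17833096],
       [ 0.17879266,  0.02201227, -0.98364051]]), 't': array([383.98640813, 517.06551483, 773.04341136])}
shoe [(array([366., 136.]), 0.57)]
feeler_one [(array([327., 243.]), 0.74)]
feeler_two [(array([282., 215.]), 0.68)]
feeler_three [(array([367., 260.]), 0.72)]
```

View pics/top0.png

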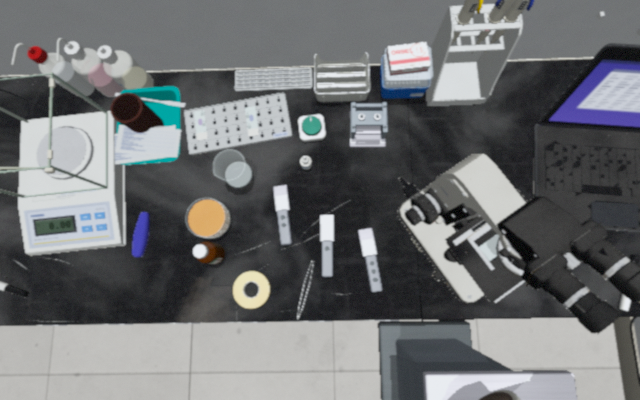

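View pics/scene0.png

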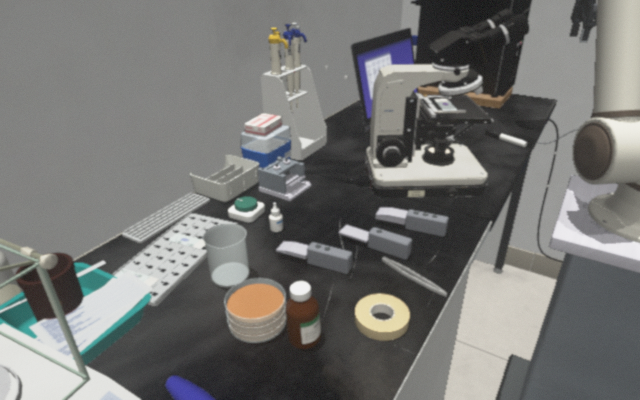

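```bash
cat > h.py <<'E'
from bench import arm
import cv2,numpy as np
from scipy.optimize import minimize
from scipy.spatial.transform import Rotation as Ro
def proj(k,X):
    c=np.atleast_2d(X)@k['R'].T+k['t']; p=c@k['intrinsics'].T; return p[:,:2]/p[:,2:]
def ray(k,uv,z):
    d=k['R'].T@np.linalg.solve(k['intrinsics'],[uv[0],uv[1],1.]); o=-k['R'].T@k['t']; return o+d*(z-o[2])/d[2]
def box(a,b,c,d,e,f): return np.array([[x,y,z] for x in(a,b) for y in(c,d) for z in(e,f)],float)
def gparts(th=8): return [box(-40,40,-12,12,0,36),box(40,100 if th==4 else 76,-15,15,13,13+th),np.vstack([box(76,76,-15,15,13,13+th),box(100,100,-15,15,13,13+th-5)])]
def place(P,x,y,yaw,z=0):
    return P@Ro.from_euler('z',yaw).as_matrix().T+[x,y,z]
def sil(k,parts,pose,s=4):
    m=np.zeros((400*s,640*s),np.uint8)
    for P in parts:
        q=proj(k,place(P,*pose)); h=cv2.convexHull(np.round((q+.5)*s).astype(np.int32)); cv2.fillConvexPoly(m,h,1)
    return cv2.resize(m.astype(np.float32),(640,400),interpolation=cv2.INTER_AREA)
def fit(views,parts,p0):
    def cost(p):
        c=0
        for k,m in views:
            s=sil(k,parts,p); c+=np.abs(s-m).sum()/m.sum()
        return c
    best=None
    for dy in(0,.15,-.15):
        r=minimize(cost,np.array(p0)+[0,0,dy],method='Nelder-Mead',options=dict(initial_simplex=np.array(p0)+[0,0,dy]+np.array([[0,0,0],[12,0,0],[0,12,0],[0,0,.15]]),xatol=.05,fatol=1e-4))
        if best is None or r.fun<best.fun: best=r
    return best.x,best.fun
E
python3 - <<'E'
from h import *
ks={c:arm.calibration(c) for c in('scene','top')}
M={}
for c in ks:
    arm.get_image(c)
    for n in ['feeler_one','feeler_two','feeler_three','shoe']:
        r=arm.masks_of(c,n)
        if r: M[c,n]=r[0]['pixels']; print(c,n,round(r[0]['p'],2),M[c,n].sum(),[(np.round(q['location']),round(q['p'],2)) for q in r[1:3]])
for n,t in [('feeler_one',4),('feeler_two',8),('feeler_three',15)]:
    q=ray(ks['top'],cv2.minAreaRect(np.argwhere(M['top',n])[:,::-1].astype(np.float32))[0],20)
    p0=[q[0]-30,q[1],0]
    for cs in (['top'],['scene'],['top','scene']):
        v=[(ks[c],M[c,n].astype(np.float32)) for c in cs if (c,n) in M]
        print(n,cs,*fit(v,gparts(t),p0))
np.savez('m.npz',**{a+b:v for (a,b),v in M.items()})
t=cv2.imread('pics/top0.png');s=cv2.imread('pics/scene0.png')
A=cv2.resize(t[90:300,260:400],None,fx=2.8,fy=2.8,interpolation=3)
sh=s.copy(); sh[M['scene','shoe']]//=2
B=cv2.resize(sh[140:280,240:460],(400,255),interpolation=3)
th=t.copy(); th[M['top','shoe']]//=2
C=cv2.resize(th[90:160,330:410],(380,333),interpolation=3)
o=np.zeros((590,800,3),np.uint8);o[:588,:392]=A;o[:255,395:795]=B;o[256:589,395:775]=C;cv2.imwrite('pics/c1.png',o)
E
```

```text
scene feeler_one 0.9 1181 []
scene feeler_two 0.68 1357 []
scene feeler_three 0.82 1155 []
scene shoe 0.76 149 []
top feeler_one 0.92 676 []
top feeler_two 0.71 796 []
top feeler_three 0.8 861 [(array([327., 242.]), 0.41)]
top shoe 0.84 383 [(array([282., 214.]), 0.26)]
feeler_one ['top'] [ 4.05611015e+02  3.70574114e+02 -2.50602537e-02] 0.12287352234125137
feeler_one ['scene'] [ 4.05084188e+02  3.72404908e+02 -3.83473226e-02] 0.14558637142181396
feeler_one ['top', 'scene'] [ 4.06242299e+02  3.70697521e+02 -2.62873130e-02] 0.276908278465271
feeler_two ['top'] [4.77355175e+02 4.63962179e+02 1.33775633e-01] 0.08024497330188751
feeler_two ['scene'] [4.78050783e+02 4.66781407e+02 1.13363064e-01] 0.10671517997980118
feeler_two ['top', 'scene'] [4.77946978e+02 4.64136169e+02 1.32082230e-01] 0.2046944797039032
feeler_three ['top'] [3.71654881e+02 2.67758983e+02 1.36415549e-01] 0.06083042919635773
feeler_three ['scene'] [3.72067903e+02 2.68259070e+02 1.65196672e-01] 0.14588744938373566
feeler_three ['top', 'scene'] [3.72228903e+02 2.68158509e+02 1.34466989e-01] 0.21532440185546875
```

View pics/c1.png

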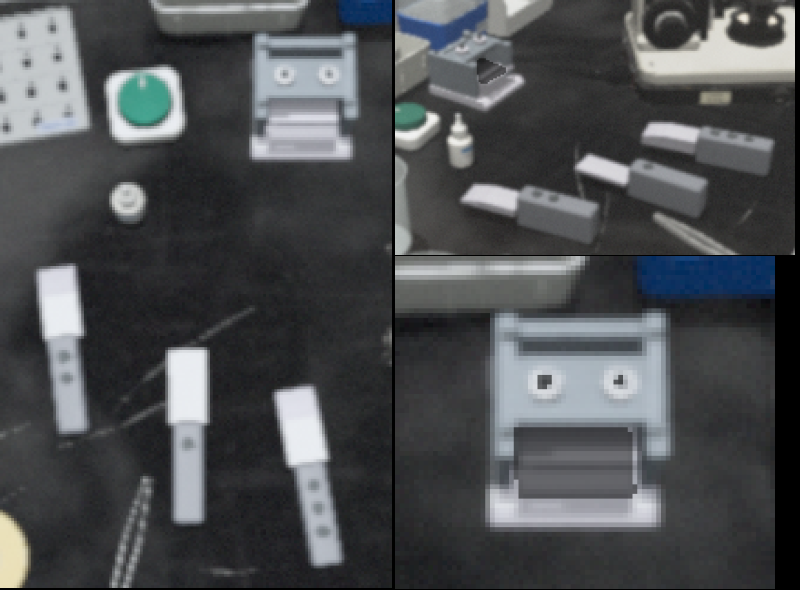

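```bash
python3 - <<'E'
from h import *
np.set_printoptions(precision=3,suppress=True)
s=arm.read_state(); R=Ro.from_quat(s['ee_rot']).as_matrix();print(R)
kt,ks=arm.calibration('top'),arm.calibration('scene')
def tri(a,b):
    oa=-kt['R'].T@kt['t'];ob=-ks['R'].T@ks['t']
    A=ray(kt,a,0)-oa;B=ray(ks,b,0)-ob
    l=np.linalg.lstsq(np.c_[A,-B],ob-oa,rcond=None)[0];return (oa+l[0]*A+ob+l[1]*B)/2
print('cams',-kt['R'].T@kt['t'],-ks['R'].T@ks['t'])
print('eyep',tri((600,320),(440,48)),tri((610,250),(530,17)),tri((530,205),(463,70)))
for z in(0,12): print(ray(kt,(349.4,147),z),ray(kt,(385.8,147),z))
for n,p in dict(bottle=(306,161),greencap=(312,127),basket=(342,80),drawers=(470,60),stageL=(402,182),micr=(400,212),rackbot=(428,104)).items(): print(n,ray(kt,p,0))
k=arm.calibration('wrist');print('wcam pos',-k['R'].T@k['t'],'in tool',R.T@(-k['R'].T@k['t']-s['position']),'fwd',k['R'][2],k['intrinsics'][0,0])
im=arm.get_image('wrist');cv2.imwrite('pics/w0.png',im[:,:,::-1])
E
```

```text
[[ 0.925 -0.    -0.38 ]
 [ 0.38   0.     0.925]
 [-0.    -1.     0.   ]]
cams [377.025 355.714 862.391] [ 145.059 1021.359  501.523]
eyep [377.476  44.538 337.378] [349.334 -21.01  361.991] [442.117  22.367 258.527]
[672.188 308.015  -0.   ] [669.903 219.853   0.   ]
[668.08  308.679  12.   ] [665.828 221.744  12.   ]
bottle [639.461 414.056   0.   ]
greencap [726.066 398.467   0.   ]
basket [849.013 321.342   0.   ]
drawers [893.51   -2.361   0.   ]
stageL [581.844 185.566   0.   ]
micr [509.687 194.222   0.   ]
rackbot [778.237 110.72    0.   ]
wcam pos [ 175.113 -603.963  374.104] in tool [ -67.54  -142.793   -0.229] fwd [ 0.249  0.101 -0.963] 358.6486436017766
```

View pics/w0.png

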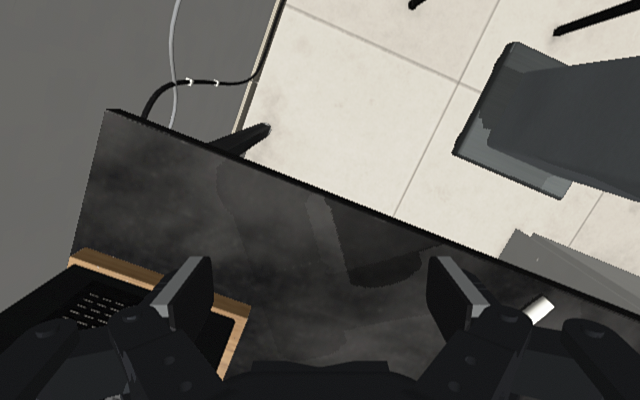

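```bash
python3 -m creep '[{"delta_pos":[0,-40,0],"rot":[0,0.064,0],"jaw":85},{"delta_pos":[0,-40,0],"rot":[0,0.064,0],"jaw":85},{"delta_pos":[0,-40,0],"rot":[0,0.064,0],"jaw":85},{"delta_pos":[0,-40,0],"rot":[0,0.064,0],"jaw":85},{"delta_pos":[0,-40,0],"rot":[0,0,0],"jaw":85},{"delta_pos":[0,-40,0],"rot":[0,0,0],"jaw":85},{"delta_pos":[18,0,34],"rot":[0,0,0],"jaw":85},{"delta_pos":[18,0,34],"rot":[0,0,0],"jaw":85},{"delta_pos":[18,0,34],"rot":[0,0,0],"jaw":85},{"delta_pos":[18,0,34],"rot":[0,0,0],"jaw":85}]'
```

```text
clock: 1.88
position: [291.0, -432.3, 471.2]
ee_rot: [-0.706, -0.047, 0.047, 0.706]
contact_force: [1.0, -0.8, 0.5]
gripper_width: 84.8
```

```bash
python3 -m creep '[{"delta_pos":[18,0,36],"rot":[0,0,0],"jaw":85},{"delta_pos":[18,0,36],"rot":[0,0,0],"jaw":85},{"delta_pos":[18,0,36],"rot":[0,0,0],"jaw":85},{"delta_pos":[18,0,36],"rot":[0,0,0],"jaw":85},{"delta_pos":[18,0,36],"rot":[0,0,0],"jaw":85},{"delta_pos":[18,0,36],"rot":[0,0,0],"jaw":85},{"delta_pos":[18,0,36],"rot":[0,0,0],"jaw":85},{"delta_pos":[18,0,36],"rot":[0,0,0],"jaw":85},{"delta_pos":[18,0,36],"rot":[0,0,0],"jaw":85},{"delta_pos":[18,0,36],"rot":[0,0,0],"jaw":85}]'
```

```text
clock: 2.72
position: [420.8, -51.0, 471.9]
ee_rot: [-0.705, -0.048, 0.047, 0.706]
contact_force: [1.8, -0.4, 0.0]
gripper_width: 85.0
```

```bash
python3 -m creep '[{"delta_pos":[11,0,37],"rot":[0,0,0],"jaw":85},{"delta_pos":[11,0,37],"rot":[0,0,0],"jaw":85},{"delta_pos":[11,0,37],"rot":[0,0,0],"jaw":85},{"delta_pos":[11,0,37],"rot":[0,0,0],"jaw":85},{"delta_pos":[11,0,37],"rot":[0,0,0],"jaw":85},{"delta_pos":[11,0,37],"rot":[0,0,0],"jaw":85},{"delta_pos":[11,0,37],"rot":[0,0,0],"jaw":85},{"delta_pos":[8,24,28],"rot":[0,0,0],"jaw":85},{"delta_pos":[8,24,28],"rot":[0,0,0],"jaw":85},{"delta_pos":[8,24,28],"rot":[0,0,0],"jaw":85}]' && python3 -m creep '[{"delta_pos":[0,38,10],"rot":[0,0,0],"jaw":85},{"delta_pos":[0,38,10],"rot":[0,0,0],"jaw":85},{"delta_pos":[0,38,10],"rot":[0,0,0],"jaw":85},{"delta_pos":[0,38,10],"rot":[0,0,0],"jaw":85},{"delta_pos":[0,20,10],"rot":[0,0,0],"jaw":85},{"delta_pos":[0,0,0],"rot":[0,0,0],"jaw":85},{"delta_pos":[0,0,0],"rot":[0,0,0],"jaw":85},{"delta_pos":[0,0,0],"rot":[0,0,0],"jaw":85},{"delta_pos":[0,0,0],"rot":[0,0,0],"jaw":85},{"delta_pos":[0,0,0],"rot":[0,0,0],"jaw":85}]'
python3 - <<'E'
from h import *
im=arm.get_image('wrist');cv2.imwrite('pics/w1.png',im[:,:,::-1])
k=arm.calibration('wrist');np.savez('k1.npz',**k)
for n,t,p in [('feeler_two',8,(478,464,.133)),('feeler_one',4,(406,370.7,-.026))]:
    r=arm.masks_of('wrist',n)
    for q in r[:2]:
        print(n,q['p'],q['location'],q['pixels'].sum(),*fit([(k,q['pixels'].astype(np.float32))],gparts(t),p))
r=arm.masks_of('wrist','shoe'); print([(q['p'],q['location']) for q in r])
u=im[:,:,::-1].copy()
cv2.imwrite('pics/w1b.png',cv2.resize(u[:200,300:560],(780,600),interpolation=3))
E
```

```text
clock: 3.55
position: [475.3, 302.3, 398.7]
ee_rot: [-0.705, -0.048, 0.047, 0.706]
contact_force: [0.7, 0.8, -0.5]
gripper_width: 84.9
clock: 4.38
position: [469.6, 350.3, 229.7]
ee_rot: [-0.704, -0.048, 0.046, 0.707]
contact_force: [0.2, -0.0, -0.5]
gripper_width: 84.9
feeler_two 0.75 [428.4, 208.5] 3744 [4.78278356e+02 4.63156548e+02 1.28571384e-01] 0.13638488948345184
feeler_one 0.97 [343.5, 134.4] 4291 [ 4.04665216e+02  3.67700963e+02 -1.24508599e-02] 0.03438883647322655
feeler_one 0.19 [224.8, 359.2] 1194 [837.86831276 241.3611797   -1.03676818] 1.0
[(0.67, [225.3, 356.2])]
```

View pics/w1.png

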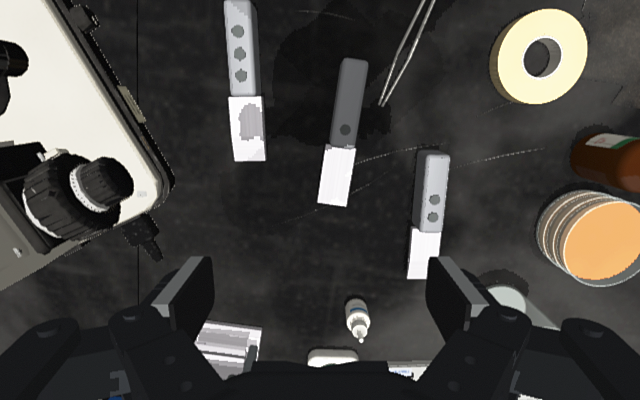

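```bash
python3 -m creep '[{"delta_pos":[33,0,-15],"rot":[0,0,0],"jaw":85},{"delta_pos":[33,0,-15],"rot":[0,0,0],"jaw":85},{"delta_pos":[33,0,-15],"rot":[0,0,0],"jaw":85},{"delta_pos":[33,0,-15],"rot":[0,0,0],"jaw":85},{"delta_pos":[33,0,-15],"rot":[0,0,0],"jaw":85},{"delta_pos":[33,0,-15],"rot":[0,0,0],"jaw":85},{"delta_pos":[33,0,-15],"rot":[0,0,0],"jaw":85},{"delta_pos":[0,0,0],"rot":[0,0,0],"jaw":85},{"delta_pos":[0,0,0],"rot":[0,0,0],"jaw":85},{"delta_pos":[0,0,0],"rot":[0,0,0],"jaw":85}]'
python3 - <<'E'
from h import *
im=arm.get_image('wrist');cv2.imwrite('pics/w2.png',im[:,:,::-1])
k=arm.calibration('wrist');np.savez('k2.npz',**k)
q=proj(k,[[715,263,12]])[0];print(q)
c=np.clip(np.round(q).astype(int),[110,80],[530,320]);print(c-[110,80])
u=im[:,:,::-1]
cv2.imwrite('pics/w2b.png',cv2.resize(u[c[1]-80:c[1]+80,c[0]-110:c[0]+110],(770,560),interpolation=3))
E
```

```text
clock: 5.42
position: [711.6, 276.5, 226.7]
ee_rot: [0.706, 0.047, -0.047, -0.705]
contact_force: [-0.1, -0.0, 0.0]
gripper_width: 85.4
[305.81183991 171.17381959]
[196  91]
```

View pics/w2b.png

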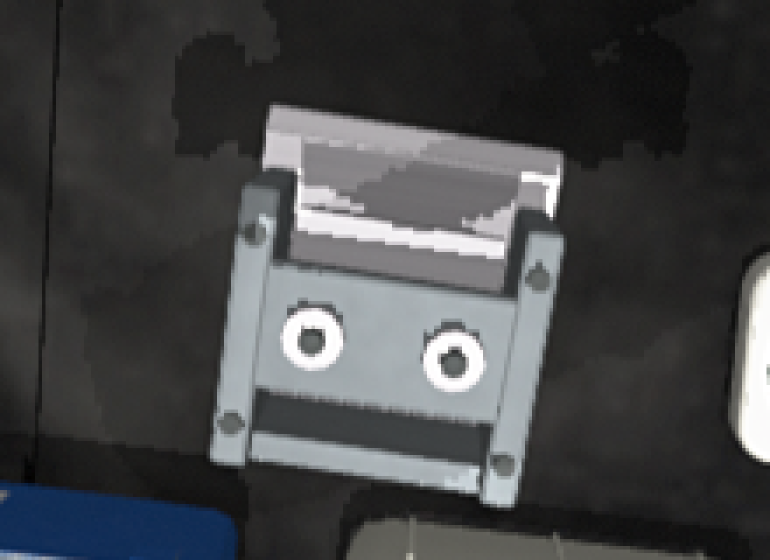

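```bash
python3 - <<'E'
from h import *
np.set_printoptions(precision=1,suppress=True)
k=dict(np.load('k2.npz'))
f=lambda a,z: ray(k,((a[0]+.5)/3.5+196-.5,(a[1]+.5)/3.5+91-.5),z)
for nm,a,b,zs in [('bedfront',(270,105),(564,152),(0,6,8,12)),('bevel',(268,133),(563,179),(12,)),('cheekF',(244,184),(565,236),(70,)),('cheekR',(211,463),(514,507),(70,)),('inF',(275,187),(527,231),(70,)),('screws',(312,341),(454,362),(72,))]:
  for z in zs:
    A,B=f(a,z),f(b,z);d=A-B;print(nm,z,A[:2],B[:2],'mid',((A+B)/2)[:2],'w',np.hypot(*d[:2]).round(1),'yaw',np.arctan2(-d[0],d[1]).round(4))
A=(f((244,184),70)+f((565,236),70))/2;B=(f((211,463),70)+f((514,507),70))/2;d=B-A;print('axis',np.arctan2(d[1],d[0]),np.hypot(d[0],d[1]))
s=arm.read_state();print(s['joints'])
E
```

```text
bedfront 0 [670.4 223.5] [672.4 309.7] mid [671.4 266.6] w 86.2 yaw 3.1183
bedfront 6 [669.9 224.2] [671.9 309. ] mid [670.9 266.6] w 84.8 yaw 3.1183
bedfront 8 [669.8 224.4] [671.8 308.8] mid [670.8 266.6] w 84.4 yaw 3.1183
bedfront 12 [669.5 224.9] [671.5 308.3] mid [670.5 266.6] w 83.4 yaw 3.1183
bevel 12 [677.2 225.1] [679.  309.2] mid [678.1 267.2] w 84.2 yaw 3.1212
cheekF 70 [684.5 227.5] [686.7 305.2] mid [685.6 266.4] w 77.7 yaw 3.1135
cheekR 70 [755.6 225.7] [757.2 303.4] mid [756.4 264.6] w 77.7 yaw 3.121
inF 70 [684.3 234.9] [686.7 296. ] mid [685.5 265.4] w 61.1 yaw 3.1013
screws 72 [720.1 247.8] [720.8 282.9] mid [720.4 265.3] w 35.1 yaw 3.1228
axis -0.02542819233610909 70.75454296325803
[ 0.6  0.6  0.4 -0.  -1.4 -2. ]
```

```bash
python3 -m creep '[{"delta_pos":[-26.7,8,27],"rot":[0,0,0],"jaw":85},{"delta_pos":[-26.7,8,27],"rot":[0,0,0],"jaw":85},{"delta_pos":[-26.7,8,27],"rot":[0,0,0],"jaw":85},{"delta_pos":[-26.7,8,27],"rot":[0,0,0],"jaw":85},{"delta_pos":[-26.7,8,27],"rot":[0,0,0],"jaw":85},{"delta_pos":[-26.7,8,27],"rot":[0,0,0],"jaw":85},{"delta_pos":[-26.7,8,27],"rot":[0,0,0],"jaw":85},{"delta_pos":[-26.7,8,27],"rot":[0,0,0],"jaw":85},{"delta_pos":[0,30,0],"rot":[0,0,0],"jaw":85},{"delta_pos":[0,0,0],"rot":[0,0,0],"jaw":85}]'
python3 - <<'E'
from h import *
s=arm.read_state();R=Ro.from_quat(s['ee_rot']).as_matrix();print(s['position'],np.arctan2(R[1,0],R[0,0]),R[:,1])
im=arm.get_image('wrist');cv2.imwrite('pics/w3.png',im[:,:,::-1])
k=arm.calibration('wrist');fr=[(2,gparts())]
for q in arm.masks_of('wrist','feeler_two')[:1]:
    print(q['p'],q['location'],q['pixels'].sum(),*fit([(k,q['pixels'].astype(np.float32))],gparts(),(478,463.5,.13)))
print(R.T@(np.array([470.5,462.7,6])-s['position']))
u=im[:,:,::-1].copy()
for P in gparts(): cv2.polylines(u,[cv2.convexHull(proj(k,place(P,478,463.5,.13)).astype(np.float32)).astype(np.int32)],True,(0,0,255),1)
cv2.imwrite('pics/w3b.png',u)
E
```

```text
clock: 6.3
position: [465.8, 462.0, 129.8]
ee_rot: [0.707, 0.047, -0.051, -0.704]
contact_force: [-0.6, -1.3, -2.0]
gripper_width: 85.1
[465.83132954 461.99257408 129.75613552] 0.13812311031340346 [-0.00585719 -0.00532112 -0.99996869]
[  5.5301431  123.72115101   0.6101823 ]
```

View pics/w3b.png

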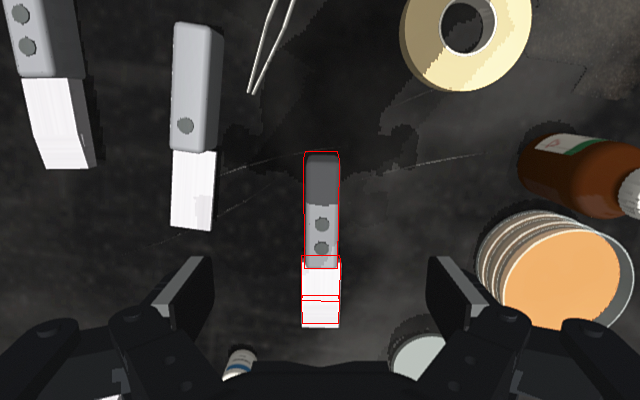

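```bash
python3 -m creep '[{"delta_pos":[1,35,0.2],"rot":[0,0,0],"jaw":85},{"delta_pos":[1,35,0.2],"rot":[0,0,0],"jaw":85},{"delta_pos":[1,30,0.2],"rot":[0,0,0],"jaw":85},{"delta_pos":[1,15,0],"rot":[0,0,0],"jaw":85},{"delta_pos":[1,6,0],"rot":[0,0,0],"jaw":85},{"delta_pos":[0,0,0],"rot":[0,0,0],"jaw":60},{"delta_pos":[0,0,0],"rot":[0,0,0],"jaw":15},{"delta_pos":[0,0,0],"rot":[0,0,0],"jaw":15},{"delta_pos":[0,0,0],"rot":[0,0,0],"jaw":15},{"delta_pos":[0,0,0],"rot":[0,0,0],"jaw":15}]'
```

```text
clock: 7.23
position: [476.6, 464.4, 14.0]
ee_rot: [-0.705, -0.048, 0.047, 0.706]
contact_force: [0.0, -0.2, 0.6]
gripper_width: 25.3
```

```bash
python3 -m creep '[{"delta_pos":[0,0,0],"rot":[0,0,0],"jaw":15},{"delta_pos":[0,0,0],"rot":[0,0,0],"jaw":15},{"delta_pos":[0,0,0],"rot":[0,0,0],"jaw":15},{"delta_pos":[0,0,0],"rot":[0,0,0],"jaw":15},{"delta_pos":[0,0,0],"rot":[0,0,0],"jaw":15},{"delta_pos":[0,0,0],"rot":[0,0,0],"jaw":15},{"delta_pos":[0,0,0],"rot":[0,0,0],"jaw":15},{"delta_pos":[0,0,0],"rot":[0,0,0],"jaw":15},{"delta_pos":[0,0,0],"rot":[0,0,0],"jaw":15},{"delta_pos":[0,0,0],"rot":[0,0,0],"jaw":15}]'
python3 - <<'E'
from h import *
for i in range(4):
    s=arm.read_state();R=Ro.from_quat(s['ee_rot']).as_matrix();print(s['position'],np.arctan2(R[1,0],R[0,0]),R[2],s['gripper_width']); im=arm.get_image('wrist')
cv2.imwrite('pics/w4.png',im[:,:,::-1])
E
```

```text
clock: 8.07
position: [476.7, 464.6, 14.2]
ee_rot: [-0.705, -0.048, 0.047, 0.706]
contact_force: [-1.7, 0.6, 5.9]
gripper_width: 22.9
[476.67237677 464.59133577  14.15322668] 0.13451182380086635 [ 0.00220705 -0.99999606  0.00173572] 22.86059720296493
[476.67601369 464.59880573  14.15230852] 0.13448685422387174 [ 0.00217949 -0.99999609  0.00175271] 22.905951119709474
[476.6949754  464.59623409  14.15330035] 0.13449907546482334 [ 0.00221251 -0.99999605  0.00173507] 22.646879661476103
[476.67612098 464.59548693  14.1443022 ] 0.13448984961692917 [ 0.00219503 -0.99999608  0.00173873] 22.490833706628557
```

View pics/w4.png

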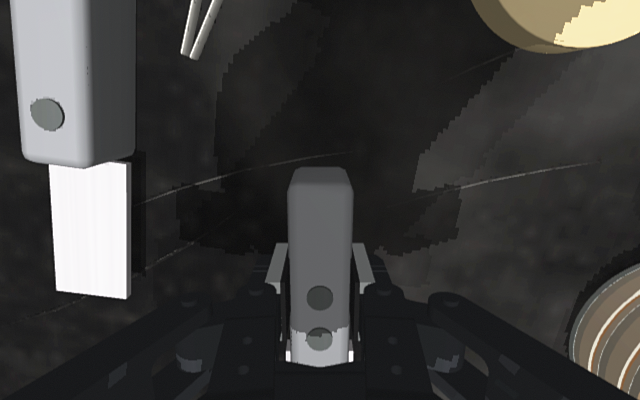

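```bash
python3 -m creep '[{"delta_pos":[0,0,0],"rot":[0,0,0],"jaw":50},{"delta_pos":[0,0,0],"rot":[0,0,0],"jaw":50},{"delta_pos":[-6,4,0],"rot":[0,0,0],"jaw":50},{"delta_pos":[0,3,0],"rot":[0,0,0],"jaw":50},{"delta_pos":[0,0,0],"rot":[0,0,0],"jaw":50},{"delta_pos":[0,0,0],"rot":[0,0,0],"jaw":15},{"delta_pos":[0,0,0],"rot":[0,0,0],"jaw":15},{"delta_pos":[0,0,0],"rot":[0,0,0],"jaw":15},{"delta_pos":[0,0,0],"rot":[0,0,0],"jaw":15},{"delta_pos":[0,0,0],"rot":[0,0,0],"jaw":15}]'
```

```text
clock: 9.1
position: [470.2, 462.9, 5.3]
ee_rot: [-0.705, -0.047, 0.047, 0.706]
contact_force: [0.2, -0.1, -0.3]
gripper_width: 23.8
```

```bash
python3 -m creep '[{"delta_pos":[0,-30,0],"rot":[0,0,0],"jaw":15},{"delta_pos":[0,-30,0],"rot":[0,0.079,0],"jaw":15},{"delta_pos":[0,-30,0],"rot":[0,0.079,0],"jaw":15},{"delta_pos":[13.6,0,-32],"rot":[0,0,0],"jaw":15},{"delta_pos":[13.6,0,-32],"rot":[0,0,0],"jaw":15},{"delta_pos":[13.6,0,-32],"rot":[0,0,0],"jaw":15},{"delta_pos":[13.6,0,-32],"rot":[0,0,0],"jaw":15},{"delta_pos":[13.6,0,-32],"rot":[0,0,0],"jaw":15},{"delta_pos":[13.6,0,-32],"rot":[0,0,0],"jaw":15},{"delta_pos":[0,0,0],"rot":[0,0,0],"jaw":15}]'
python3 -m creep '[{"delta_pos":[0,30,0],"rot":[0,0,0],"jaw":15},{"delta_pos":[0,30,0],"rot":[0,0,0],"jaw":15},{"delta_pos":[0,20,0],"rot":[0,0,0],"jaw":15},{"delta_pos":[0,0,0],"rot":[0,0,0],"jaw":15},{"delta_pos":[0,0,0],"rot":[0,0,0],"jaw":15},{"delta_pos":[0,0,0],"rot":[0,0,0],"jaw":15},{"delta_pos":[0,0,0],"rot":[0,0,0],"jaw":15},{"delta_pos":[0,0,0],"rot":[0,0,0],"jaw":15},{"delta_pos":[0,0,0],"rot":[0,0,0],"jaw":15},{"delta_pos":[0,0,0],"rot":[0,0,0],"jaw":15}]'
python3 - <<'E'
from h import *
s=arm.read_state();R=Ro.from_quat(s['ee_rot']).as_matrix();print(s['position'],np.arctan2(R[1,0],R[0,0]),R[2],s['gripper_width'])
for c in('top','scene'):
    im=arm.get_image(c)[:,:,::-1].copy();k=arm.calibration(c)
    cv2.imwrite(f'pics/{c}5.png',im)
    z=s['position'][2]-5.3;x,y=s['position'][:2];yaw=np.arctan2(R[1,0],R[0,0])
    for P in gparts(): cv2.polylines(im,[cv2.convexHull(proj(k,place(P,x+8*np.cos(yaw),y+8*np.sin(yaw),yaw,z)).astype(np.float32)).astype(np.int32)],True,(0,0,255),1)
    im=im[80:280,260:460] if c=='top' else im[110:310,200:460]
    cv2.imwrite(f'pics/{c}5b.png',cv2.resize(im,None,fx=2,fy=2,interpolation=3) if c=='top' else cv2.resize(im,(390,400)))
cv2.imwrite('pics/c5.png',np.hstack([cv2.imread('pics/top5b.png'),cv2.imread('pics/scene5b.png')]))
E
```

```text
clock: 9.93
position: [547.6, 263.2, 94.7]
ee_rot: [0.708, -0.012, 0.01, -0.706]
contact_force: [-0.5, 0.7, -2.5]
gripper_width: 23.2
clock: 10.77
position: [547.4, 269.3, 16.3]
ee_rot: [-0.707, 0.008, -0.009, 0.707]
contact_force: [0.4, -0.4, -2.0]
gripper_width: 23.0
[547.36936641 269.26597544  16.26507368] -0.02406829392294024 [ 0.00122186 -0.99999867  0.00107954] 23.008499790957604
```

View pics/c5.png

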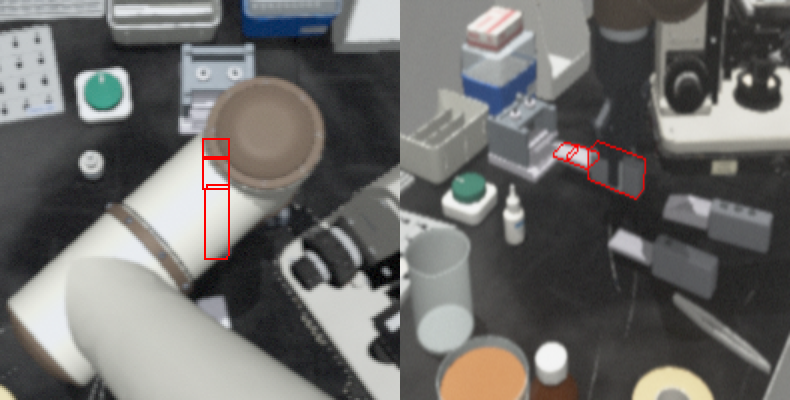

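```bash
python3 -m creep '[{"delta_pos":[0,7,0],"rot":[0,0,0],"jaw":15},{"delta_pos":[0,3.7,0],"rot":[0,0,0],"jaw":15},{"delta_pos":[0,0,0],"rot":[0,0,0],"jaw":15},{"delta_pos":[0,0,0],"rot":[0,0,0],"jaw":15},{"delta_pos":[5,0,0],"rot":[0,0,0],"jaw":15},{"delta_pos":[5,0,0],"rot":[0,0,0],"jaw":15},{"delta_pos":[5,0,0],"rot":[0,0,0],"jaw":15},{"delta_pos":[5,0,0],"rot":[0,0,0],"jaw":15},{"delta_pos":[0,0,0],"rot":[0,0,0],"jaw":15},{"delta_pos":[0,0,0],"rot":[0,0,0],"jaw":15}]'
python3 - <<'E'
from h import *
s=arm.read_state();R=Ro.from_quat(s['ee_rot']).as_matrix();print(s['position'],np.arctan2(R[1,0],R[0,0]),R[2],s['contact_force'])
E
```

```text
clock: 11.7
position: [567.9, 268.6, 5.3]
ee_rot: [-0.707, 0.008, -0.009, 0.707]
contact_force: [0.9, -0.2, 4.5]
gripper_width: 23.2
[567.89006762 268.60040289   5.25114388] -0.023752788651385713 [ 1.51203287e-03 -9.99998798e-01  3.43883670e-04] [ 0.85904212 -0.16183449  4.53642307]
```

```bash
python3 -m creep '[{"delta_pos":[4,0,0],"rot":[0,0,0],"jaw":15},{"delta_pos":[4,0,0],"rot":[0,0,0],"jaw":15},{"delta_pos":[4,0,0],"rot":[0,0,0],"jaw":15},{"delta_pos":[4,0,0],"rot":[0,0,0],"jaw":15},{"delta_pos":[4,0,0],"rot":[0,0,0],"jaw":15},{"delta_pos":[4,0,0],"rot":[0,0,0],"jaw":15},{"delta_pos":[4,0,0],"rot":[0,0,0],"jaw":15},{"delta_pos":[0,0,0],"rot":[0,0,0],"jaw":15},{"delta_pos":[0,0,0],"rot":[0,0,0],"jaw":15},{"delta_pos":[0,0,0],"rot":[0,0,0],"jaw":15}]'
python3 - <<'E'
from h import *
s=arm.read_state();R=Ro.from_quat(s['ee_rot']).as_matrix();print(s['position'],np.arctan2(R[1,0],R[0,0]),R[2],s['contact_force'],s['wrist_torque'])
E
```

```text
clock: 12.53
position: [595.3, 267.9, 5.3]
ee_rot: [-0.707, 0.008, -0.009, 0.707]
contact_force: [-0.6, -0.2, 5.6]
gripper_width: 23.4
[595.26041086 267.9093582    5.29871798] -0.023737721212833057 [ 7.11811663e-04 -9.99999736e-01  1.43875736e-04] [-0.63685818 -0.15470964  5.64699685] [-0.11605865  0.45434277  0.0054218 ]
```

```bash
python3 -m creep '[{"delta_pos":[4,0,0],"rot":[0,0,0],"jaw":15},{"delta_pos":[4,0,0],"rot":[0,0,0],"jaw":15},{"delta_pos":[4,0,0],"rot":[0,0,0],"jaw":15},{"delta_pos":[4,0,0],"rot":[0,0,0],"jaw":15},{"delta_pos":[3,0,0],"rot":[0,0,0],"jaw":15},{"delta_pos":[3,0,0],"rot":[0,0,0],"jaw":15},{"delta_pos":[2,0,0],"rot":[0,0,0],"jaw":15},{"delta_pos":[0,0,0],"rot":[0,0,0],"jaw":15},{"delta_pos":[0,0,0],"rot":[0,0,0],"jaw":15},{"delta_pos":[0,0,0],"rot":[0,0,0],"jaw":15}]'
python3 - <<'E'
from h import *
s=arm.read_state();R=Ro.from_quat(s['ee_rot']).as_matrix();print(s['position'],np.arctan2(R[1,0],R[0,0]),R[2],s['contact_force'],s['wrist_torque'])
E
```

```text
clock: 13.37
position: [617.2, 266.8, 5.3]
ee_rot: [0.708, -0.01, 0.007, -0.706]
contact_force: [-7.5, -0.1, 8.6]
gripper_width: 23.2
[617.16491896 266.84683193   5.33977168] -0.024015129586313466 [-0.0032981  -0.99999321 -0.0016454 ] [-7.51689942 -0.10319262  8.56548621] [ 0.00544608  1.87759177 -0.02212414]
```

```bash
python3 -m creep '[{"delta_pos":[1,0,0],"rot":[0,0,0],"jaw":15},{"delta_pos":[1,0,0],"rot":[0,0,0],"jaw":15},{"delta_pos":[1,0,0],"rot":[0,0,0],"jaw":15},{"delta_pos":[1,0,0],"rot":[0,0,0],"jaw":15},{"delta_pos":[0,0,0],"rot":[0,0,0],"jaw":15},{"delta_pos":[0,0,0],"rot":[0,0,0],"jaw":15},{"delta_pos":[0,0,0],"rot":[0,0,0],"jaw":15},{"delta_pos":[0,0,0],"rot":[0,0,0],"jaw":15},{"delta_pos":[0,0,0],"rot":[0,0,0],"jaw":15},{"delta_pos":[0,0,0],"rot":[0,0,0],"jaw":15}]'
python3 - <<'E'
from h import *
s=arm.read_state();R=Ro.from_quat(s['ee_rot']).as_matrix();print(s['position'],np.arctan2(R[1,0],R[0,0]),R[2],s['contact_force'],s['wrist_torque'])
for c in('top','scene'):
    im=arm.get_image(c)[:,:,::-1].copy();k=arm.calibration(c);cv2.imwrite(f'pics/{c}6.png',im)
k=arm.calibration('scene');im=cv2.imread('pics/scene6.png')
cv2.imwrite('pics/c6.png',cv2.resize(im[140:250,240:400],(800,550),interpolation=3))
E
```

```text
clock: 14.2
position: [620.8, 266.8, 5.3]
ee_rot: [0.708, -0.01, 0.007, -0.706]
contact_force: [-8.1, 0.5, 9.9]
gripper_width: 23.1
[620.83470522 266.80505101   5.3402547 ] -0.023962385046102812 [-0.0038323  -0.99999109 -0.00177063] [-8.07253128  0.50233632  9.87766582] [ 0.03236006  2.13188166 -0.03720063]
```

View pics/c6.png

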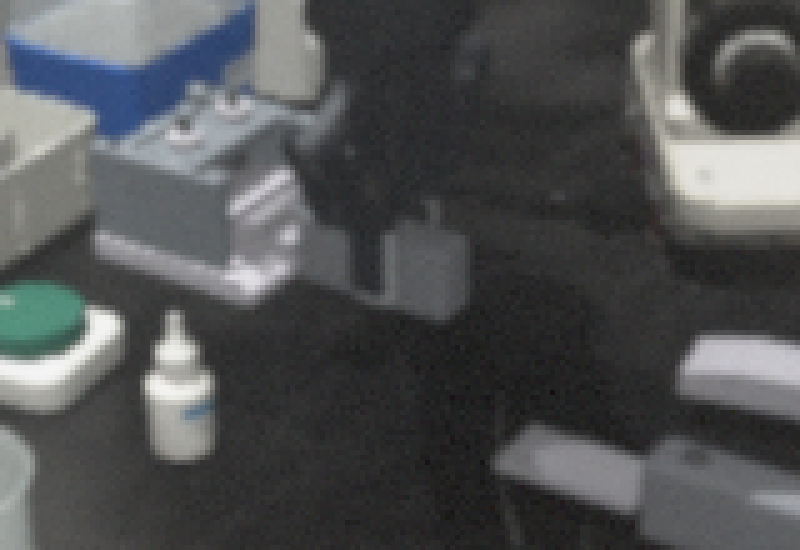

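```bash
python3 -m creep '[{"delta_pos":[1,0,0],"rot":[0,0,0],"jaw":15},{"delta_pos":[1,0,0],"rot":[0,0,0],"jaw":15},{"delta_pos":[1,0,0],"rot":[0,0,0],"jaw":15},{"delta_pos":[0,0,0],"rot":[0,0,0],"jaw":15},{"delta_pos":[0,0,0],"rot":[0,0,0],"jaw":15},{"delta_pos":[0,0,0],"rot":[0,0,0],"jaw":15},{"delta_pos":[0,0,0],"rot":[0,0,0],"jaw":15},{"delta_pos":[0,0,0],"rot":[0,0,0],"jaw":15},{"delta_pos":[0,0,0],"rot":[0,0,0],"jaw":15},{"delta_pos":[0,0,0],"rot":[0,0,0],"jaw":15}]'
```

```text
clock: 15.13
position: [623.8, 266.8, 5.4]
ee_rot: [0.708, -0.01, 0.007, -0.706]
contact_force: [-8.3, 0.1, 9.7]
gripper_width: 22.8
```

```bash
python3 -m creep '[{"delta_pos":[1,0,0],"rot":[0,0,0],"jaw":15},{"delta_pos":[1,0,0],"rot":[0,0,0],"jaw":15},{"delta_pos":[0,0,0],"rot":[0,0,0],"jaw":15},{"delta_pos":[0,0,0],"rot":[0,0,0],"jaw":15},{"delta_pos":[0,0,0],"rot":[0,0,0],"jaw":15},{"delta_pos":[0,0,0],"rot":[0,0,0],"jaw":15},{"delta_pos":[0,0,0],"rot":[0,0,0],"jaw":15},{"delta_pos":[0,0,0],"rot":[0,0,0],"jaw":15},{"delta_pos":[0,0,0],"rot":[0,0,0],"jaw":15},{"delta_pos":[0,0,0],"rot":[0,0,0],"jaw":15}]'
```

```text
clock: 15.97
position: [624.4, 266.7, 5.4]
ee_rot: [0.708, -0.011, 0.006, -0.706]
contact_force: [-11.7, 1.4, 12.6]
gripper_width: 23.1
```

```bash
python3 -m creep '[{"delta_pos":[1,0,0],"rot":[0,0,0],"jaw":15},{"delta_pos":[1,0,0],"rot":[0,0,0],"jaw":15},{"delta_pos":[0,0,0],"rot":[0,0,0],"jaw":15},{"delta_pos":[0,0,0],"rot":[0,0,0],"jaw":15},{"delta_pos":[0,0,0],"rot":[0,0,0],"jaw":15},{"delta_pos":[0,0,0],"rot":[0,0,0],"jaw":15},{"delta_pos":[0,0,0],"rot":[0,0,0],"jaw":15},{"delta_pos":[0,0,0],"rot":[0,0,0],"jaw":15},{"delta_pos":[0,0,0],"rot":[0,0,0],"jaw":15},{"delta_pos":[0,0,0],"rot":[0,0,0],"jaw":15}]'
python3 - <<'E'
from h import *
s=arm.read_state();R=Ro.from_quat(s['ee_rot']).as_matrix();print(s['position'],np.arctan2(R[1,0],R[0,0]),R[2],s['contact_force'],s['wrist_torque'])
E
```

```text
clock: 16.8
position: [624.5, 266.7, 5.5]
ee_rot: [0.708, -0.012, 0.005, -0.706]
contact_force: [-17.4, 2.6, 16.7]
gripper_width: 23.0
[624.47583976 266.68779595   5.53040158] -0.02409965829159795 [-0.00993631 -0.99994405 -0.00362797] [-17.40046963   2.55792067  16.66116329] [ 0.61493809  4.62092684 -0.00537304]
```

```bash
python3 -m creep '[{"delta_pos":[-1.5,0,0],"rot":[0,0,0],"jaw":15},{"delta_pos":[-1.5,0,0],"rot":[0,0,0],"jaw":15},{"delta_pos":[0,0,0],"rot":[0,0,0],"jaw":15},{"delta_pos":[0,0,0],"rot":[0,0,0],"jaw":70},{"delta_pos":[0,0,0],"rot":[0,0,0],"jaw":70},{"delta_pos":[0,0,0],"rot":[0,0,0],"jaw":70},{"delta_pos":[0,0,0],"rot":[0,0,0],"jaw":70},{"delta_pos":[0,0,0],"rot":[0,0,0],"jaw":70},{"delta_pos":[0,-10,0],"rot":[0,0,0],"jaw":70},{"delta_pos":[0,-20,0],"rot":[0,0,0],"jaw":70}]'
python3 -m creep '[{"delta_pos":[0,-35,0],"rot":[0,0,0],"jaw":70},{"delta_pos":[0,-35,0],"rot":[0,0,0],"jaw":70},{"delta_pos":[0,-35,0],"rot":[0,0,0],"jaw":70},{"delta_pos":[0,-35,0],"rot":[0,0,0],"jaw":70},{"delta_pos":[0,-35,0],"rot":[0,0,0],"jaw":70},{"delta_pos":[25,-20,0],"rot":[0,0,0],"jaw":70},{"delta_pos":[25,0,0],"rot":[0,0,0],"jaw":70},{"delta_pos":[0,0,0],"rot":[0,0,0],"jaw":70},{"delta_pos":[0,0,0],"rot":[0,0,0],"jaw":70},{"delta_pos":[0,0,0],"rot":[0,0,0],"jaw":70}]'
python3 - <<'E'
from h import *
k=arm.calibration('wrist');im=arm.get_image('wrist')[:,:,::-1].copy()
r=arm.masks_of('wrist','feeler_two')
for q in r[:1]: print(q['p'],q['location'],q['pixels'].sum())
g=[box(-40,40,-12,12,0,36)]
cv2.imwrite('pics/w7.png',im); np.savez('k7.npz',**k)
s=cv2.resize(arm.get_image('scene')[140:280,240:460,::-1],(630,400),interpolation=3)
cv2.imwrite('pics/c7.png',cv2.resize(np.hstack([im,s]),(800,252))); cv2.imwrite('pics/w7c.png',np.vstack([cv2.resize(im[100:400,150:490],(440,388)),cv2.resize(s,(440,205))]))
E
```

```text
clock: 17.63
position: [625.4, 265.8, 32.2]
ee_rot: [0.708, -0.011, 0.007, -0.706]
contact_force: [-0.1, 0.2, -0.8]
gripper_width: 70.2
clock: 18.47
position: [676.4, 265.4, 228.9]
ee_rot: [0.707, -0.009, 0.008, -0.707]
contact_force: [0.2, -0.7, 0.7]
gripper_width: 70.1
0.69 [320.5, 126.3] 2462
```

View pics/w7c.png

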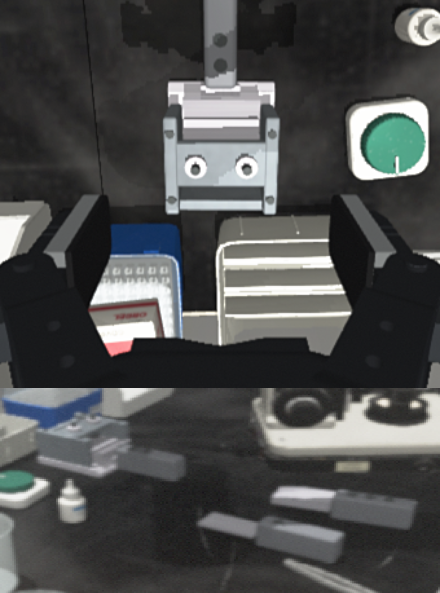

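```bash
python3 - <<'E'
from bench import arm
s=arm.read_state();print(s['clock'],s['contact_force']);print(arm.job_done())
E
```

```text
18.6167 [-0.12560246  0.4791092  -0.54127381]
the job is handed in; nothing more can be done
None
```

I slid the two-rivet gauge (`feeler_two`) blade first along the bench into the feeder's throat, let go of it and handed the job in at 18.6 s of the 35 s.

- **Seating:** The drag on entry was about 8 N. The gauge then stopped firmly: two more 1 mm steps moved it only about 0.1 mm while the force rose to 17 N. That was within about 1.5 mm of the home position I had worked out.
- **Last pictures:** After I let go, the handle sits against the bed's front edge, centred and in line with the feeder, with the blade under the shoe.
- **Other gauges:** The gripper never went near the other two, and they look undisturbed in the last scene picture. I did not measure their positions again.
- **Two things that did not go cleanly:**
  - The first grip was about 9 mm too high, so I opened the fingers and gripped again lower down before lifting.
  - The detection network found nothing usable in the close wrist view before the grasp. I went by the overlay of the earlier pose estimate instead, and it matched.

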